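# Demagnetise a steel block with a guarded switch

## Robot

A 6-joint arm with a two-finger parallel gripper is mounted at the origin on a cart in front of the work surface, level with it; the furniture and walls round the work are solid. World frame = base frame: x ahead of the robot, y to its left, z up, the work surface at z = 0. Lengths are in m, angles in rad, forces in N, time in s.
With the tool pointing down it reaches from about 0.325 to 0.85 m from the base axis. Payload 15.5 kg.
Tool frame: the origin (TCP) lies on the centre line of the jaws, within the pads' length; the fingertips stand 8 mm ahead of it and the grasp point (between the pads) lies 11 mm behind it (ctrl.tcp_to_tips is the distance from the TCP to the fingertips, in m); z points along the fingers, y is the line along which they close (so a half turn about z gives the same grasp; the last joint's range is limited). The gripper opens to 91 mm and grips with 3 to 60 N. Pads are 32 mm wide; open, the fingers measure 118 mm over their backs; the gripper's body (76 mm by 178 mm) begins 60 mm behind the grasp point.
Start: joints at [1.147, 0.494, 1.345, -0, 1.302, -0.096], TCP at [0.201, 0.592, 0.222] pointing down, gripper open.
Joint ranges: [-2.91, 2.91], [-0.82, 2.16], [0.22, 2.67], [-1.22, 4.37], [0.12, 2.79], [-3.08, 3.08]. Speed limits (rad/s): [1.89, 1.89, 2.57, 3.01, 3.01, 3.01].

## Interface

Orientations are given as a rotation vector (axis times angle).
In Python, from cell import ctrl gives the robot as it stands. The module is installed in compiled form; this text tells all that it offers.
- The arm moves only by the shell command python3 -m crank 'ROWS'. ROWS is JSON, a list of rows, each an object of numbers: "x", "y", "z": the shift along the world's x, y, z in mm; "yaw": the turn about the world's z in rad; "fingers": the opening, from -1 (shut) to 1 (fully open), so that 0 is half open. A call has 1 to 8 rows; each row is the pose to reach, as a shift and turn from the pose commanded when the call began; what a row does not reach only later rows make up. A row lasts 1/10 s, in which the tool goes at most 50 mm and 8.59 degrees, less where a joint would pass 70% of its speed; a pose out of reach is approached as far as the arm can. A call with a gripper value outside its range is refused whole. The fingers move at their own pace and stop on an object; the grip force is fixed at half the most. Time passes only in rows, so rows that repeat a pose let the fingers close. It gives the time, the measured TCP pose, the force, the opening and the grip force at its end, in the units of the state.
- ctrl.get_state(): the state, without advancing time (a new reading comes with each control period).
- ctrl.capture(name): name is "side" or "top"; returns a dict with "frame" (384x512x3 uint8, red, green, blue), "z_map" (384x512 float32, m along the optical axis (not along the pixel's ray), 0 where there is no reading), "K" (3x3 intrinsics, pixels), "T" (4x4, takes a point from camera to world coordinates). Camera axes: x right, y down, z forward; pixel columns grow to the right and rows downward; lengths in m; the calibration is good to about 2 mm. A picture is of the moment at which its call begins.
- ctrl.sign_off(): hands the job in; it is judged then, once.
The state is a dict: "time_s": time; "joints": joint angles; "joint_vel": joint speeds; "joint_torque": joint torques, N m; "eef_pos": TCP position; "orientation": TCP orientation; "force": force on the tool from outside, world axes, zero at the start; "moment": the same for the moment, N m; "width": opening from 0.0 (shut) to 1.0 (fully open); "grip_force": force on a finger pad.
Only numpy, scipy, OpenCV 4.12 (cv2) and the standard library are available. Lean on these libraries where they do the work, as an engineer would, in place of code of your own. Each camera call takes 0.05 s, during which the arm holds its last target. There are 200 camera calls.

## Task

Demagnetise the steel block: take it out of its wooden holder and put it in the demagnetiser, lengthwise in the channel between the two cheeks and flat on the middle of the pad, lowered onto it rather than dropped, and let go of it. Then flip the guard cover on the switch box up and right over until it stays open by itself, and press the raised front end of the rocker switch beneath it fully down, leaving the guard open and the block in place. Do not disturb the other things lying about.

Things in the scene. Friction and masses are not known exactly. Their poses are not given: they have to be found in the camera images.
- steel_block: grey steel block, 50 (its x) x 62 (its y, the long way) x 42 mm high with a 2 mm button on top, about 0.6 kg. Origin at the centre of its underside, z up. It starts standing in the wooden holder, long way across the holder's end walls.
- holder: wooden holder (fixed): floor 44 (x) x 83 (y) x 8 mm, an upright wall 8 mm thick and 40 mm wide at each y end (inner faces 67 mm apart, tops 56 mm above the bench, 6 mm above the block), open at both x sides: in it the block can be gripped only across its 50 mm width. Origin: centre of underside. Stands left or right of the demagnetiser.
- demagnetiser: grey demagnetiser (fixed): base 104 (x) x 120 (y) x 12 mm, on it a black pad 74 x 52 x 10 mm and two cheeks, 60 mm long in x, forming a channel along x, open at both ends: inner faces at y = -29 and 29, outer -47 and 47, tops 74 mm above the bench (10 mm above a block on the pad), flared over the top 10 mm; so the block goes in held by its ends, its y along x. Origin: centre of underside.
- pad_center (a point): centre of the pad's upper face, 22 mm above the bench: the block's origin belongs here. Axes as the demagnetiser's.
- switch_box: grey switch box (fixed), 96 (x) x 84 (y) x 44 mm, with a hinged aluminium guard over its rocker switch. Origin at the centre of its underside; its -x side is the front (with the guard's tab), towards the robot. A fixed black tube, 23 mm thick, lies across the bench in front of it; the bench between holder and demagnetiser, this side of the tube, is clear.
- guard (a joint): guard cover: angle in rad, 0 = shut, 1.75 = open against its stop. The cover is 84 (x) x 62 (y) x 28 mm, 0.15 kg, hinged along the box's y at its rear lower edge; its front goes up and over to the rear. No spring: let go below about 1.0 it falls shut, beyond about 1.35 it falls open by itself to the stop and stays.
- guard_hinge (a point): point on the guard's hinge axis, fixed to the box at (36, 0, 48) mm in the box's frame; the axis runs along its y. Axes as the box's.
- guard_tab (a point): centre of the dark upright grip tab on the guard's front edge: 34 mm long (front to back) x 12 mm thick (across, along the box's y) x 22 mm high. With the guard shut it lies 100 mm in front of and 15 mm above the hinge axis, 63 mm above the bench, and the cover's front wall is 17 mm behind it. It moves and turns with the guard.
- rocker (a joint): rocker switch: angle in rad, 0 = off (front end raised), 0.4 = on (front end fully down). Pressing the raised end takes about 5 N straight down, about 5 mm of travel; it stays where it is left (friction, no spring).
- rocker_press (a point): point on top of the rocker's raised front end where to press, 14 mm in front of its pivot (the pivot is at (-14, 0, 50) mm in the box's frame, the rocker 40 (x) x 22 (y) x 10 mm, black). Off it is 60 mm above the bench, on about 53 mm. It moves with the rocker.
- beech_wedge: bystander: loose beech wedge, 24 x 90 x 30 mm, lying to the right of both the holder and the demagnetiser. Origin at the centre of its underside.
- marker_pen: bystander: loose white marker with black cap, 135 mm long, 21 mm wide, 18 mm high, lying near the front edge of the bench. Origin at the centre of its underside.
- screw_jar: bystander: clear jar of screws, 52 mm across, 62 mm high, left of the switch box. Origin at the centre of its underside.
- hex_wrench: bystander: loose hex key, 32 x 89 x 9 mm, right of the switch box. Origin at the centre of its underside.
There are look-alikes about, which are no part of the job. Leave any blue look-alike of the steel_block alone.

How it is judged:
By the outcome, as a careful person would: the job done as asked, in the order asked, and still so for the second after the job is handed in, with the robot touching nothing.
It also fails if it takes over 72 s, if anything falls off the work surface, if the arm or the gripper's body presses on something with over 40 N, if the wrist force passes 120 N, or if a joint passes its speed limit or range.

## Working session

There is one attempt and no reset: what is moved stays moved. The work goes in short steps, Python scripts to look and compute and a shell command to move; the robot and the scene stay as the last step left them, time stands still between calls to the robot, and variables do not carry over. Pictures are saved under pics/ and viewed, at most 10 in all, crops included, and the job is handed in when it is done.

```bash
mkdir -p pics
cat > h.py <<'E'
import numpy as np, cv2
from cell import ctrl
def cap(n):
    c=ctrl.capture(n); return c
def pts(c):
    K,T,z=c["K"],c["T"],c["z_map"]; v,u=np.mgrid[0:z.shape[0],0:z.shape[1]]
    P=np.stack([(u-K[0,2])/K[0,0]*z,(v-K[1,2])/K[1,1]*z,z],-1)
    W=P@T[:3,:3].T+T[:3,3]; W[z==0]=np.nan; return W
def save(c,f): cv2.imwrite("pics/"+f,c["frame"][...,::-1])
E
python3 - <<'E'
from h import *
for n in("top","side"):
    c=cap(n); save(c,n+"0.png"); np.savez(n+"0.npz",**c); print(n,c["K"].round(1).tolist(),c["T"].round(3).tolist())
s=ctrl.get_state(); print(s["eef_pos"],s["orientation"],s["width"],ctrl.tcp_to_tips)
E
```

```text
top [[419.9, 0.0, 246.8], [0.0, 419.9, 181.3], [0.0, 0.0, 1.0]] [[-0.001, -0.987, 0.159, 0.325], [-1.0, 0.003, 0.016, -0.065], [-0.016, -0.159, -0.987, 1.154], [0.0, 0.0, 0.0, 1.0]]
side [[380.5, 0.0, 255.7], [0.0, 380.5, 194.5], [0.0, 0.0, 1.0]] [[1.0, 0.004, -0.012, 0.55], [0.013, -0.417, 0.909, -0.827], [-0.001, -0.909, -0.417, 0.414], [0.0, 0.0, 0.0, 1.0]]
[0.20108716 0.59141557 0.22140776] [-5.12553608e-01 -3.09921163e+00  1.67168307e-03] 0.9978141019253004 0.008
```

View pics/top0.png

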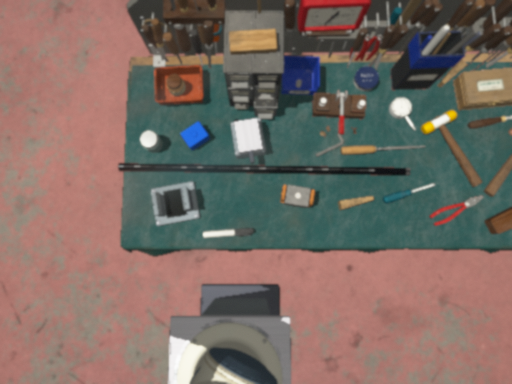

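View pics/side0.png

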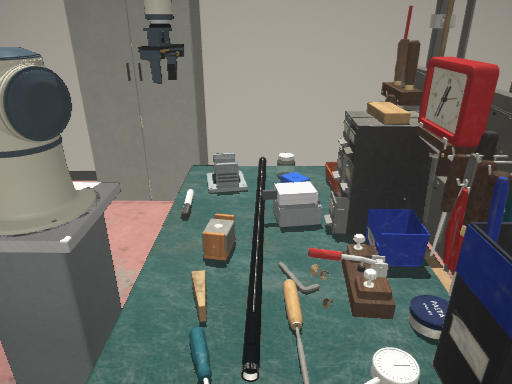

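The top view shows the steel block in its holder at (298,196). The only look-alike is the blue block at (194,134), which I'll leave alone. The demagnetiser is at (176,203), the switch box at (248,137) and the tube at row ~168. In the side view the holder is at (220,238) and the box at (296,205), with its tab at about (268,195). I'll confirm with a crop and measure.

```bash
cat > m.py <<'E'
from h import *
def rect(W,m,label):
    p=W[m]; p=p[~np.isnan(p).any(1)]
    if len(p)<5: print(label,len(p)); return
    (cx,cy),(w,h),a=cv2.minAreaRect((p[:,:2]*1000).astype(np.float32))
    print(label,len(p),"c",round(cx,1),round(cy,1),"wh",round(w,1),round(h,1),"a",round(a,1),"z",(np.nanmedian(p[:,2])*1000).round(1),"mean",(p.mean(0)*1000).round(1))
E
python3 - <<'E'
from m import *
c=dict(np.load("top0.npz")); W=pts(c); d=dict(np.load("side0.npz")); S=pts(d)
def box(W,x0,x1,y0,y1,z0,z1):
    return (W[...,0]>x0)&(W[...,0]<x1)&(W[...,1]>y0)&(W[...,1]<y1)&(W[...,2]>z0)&(W[...,2]<z1)
for n,(u,v) in dict(block=(298,196),demag=(176,203),box=(248,137),pen=(228,233),wedge=(356,202),tube=(250,168),jar=(150,141),bench=(250,210)).items(): print(n,(W[v,u]*1000).round(0))
b=W[196,298]; g=W[203,176]; s=W[137,248]
for nm,V in(("top",W),("side",S)):
    rect(V,box(V,b[0]-.07,b[0]+.07,b[1]-.08,b[1]+.08,.046,.07),nm+" holder+block hi")
    rect(V,box(V,b[0]-.07,b[0]+.07,b[1]-.08,b[1]+.08,.0535,.07),nm+" holder walls")
    rect(V,box(V,g[0]-.1,g[0]+.1,g[1]-.1,g[1]+.1,.066,.09),nm+" cheeks")
    rect(V,box(V,g[0]-.1,g[0]+.1,g[1]-.1,g[1]+.1,.007,.016),nm+" base")
    rect(V,box(V,g[0]-.1,g[0]+.1,g[1]-.1,g[1]+.1,.007,.09),nm+" demag all")
    rect(V,box(V,s[0]-.1,s[0]+.065,s[1]-.09,s[1]+.09,.067,.09),nm+" guard top")
    rect(V,box(V,s[0]-.1,s[0]+.065,s[1]-.09,s[1]+.09,.035,.09),nm+" box all")
T=[cv2.resize(c["frame"][170:235,140:240],(400,260),interpolation=3),cv2.resize(c["frame"][170:235,260:360],(400,260),interpolation=3)]
B=[cv2.resize(c["frame"][110:175,200:300],(400,260),interpolation=3),cv2.resize(d["frame"][170:235,240:340],(400,260),interpolation=3)]
cv2.imwrite("pics/crop.png",np.vstack([np.hstack(T),np.hstack(B)])[...,::-1])
E
```

```text
block [ 463. -183.   51.]
demag [448. 146.  21.]
box [618. -51.  75.]
pen [367.   4.  22.]
wedge [ 449. -340.   28.]
tube [543. -56.  29.]
jar [611. 212.  63.]
bench [431. -55.  -1.]
top holder+block hi 527 c 464.7 -180.0 wh 82.4 49.9 a 80.9 z 50.8 mean [ 464.7 -180.6   51.3]
top holder walls 107 c 467.4 -180.6 wh 82.2 41.0 a 80.1 z 55.9 mean [ 467.5 -181.3   56. ]
top cheeks 288 c 449.4 151.9 wh 59.9 94.0 a 10.7 z 72.9 mean [449.3 153.3  72.5]
top base 739 c 448.3 140.6 wh 191.7 197.1 a 3.0 z 12.2 mean [447.1 137.8  12.1]
top demag all 2090 c 448.4 146.0 wh 199.5 199.0 a 89.8 z 20.7 mean [461.5 144.1  27.8]
top guard top 786 c 608.4 -52.0 wh 117.2 61.9 a 8.9 z 75.8 mean [618.5 -50.4  75.7]
top box all 1102 c 612.7 -51.5 wh 126.7 84.3 a 9.3 z 74.7 mean [617.9 -49.7  66.9]
side holder+block hi 594 c 468.4 -181.7 wh 86.1 49.5 a 80.6 z 49.9 mean [ 469.4 -184.2   50.6]
side holder walls 101 c 470.5 -181.3 wh 84.8 38.4 a 80.0 z 55.0 mean [ 469.8 -188.5   55. ]
side cheeks 186 c 453.1 149.0 wh 59.4 93.3 a 10.1 z 71.5 mean [452.9 145.2  70.9]
side base 372 c 451.9 142.4 wh 183.2 187.9 a 0.4 z 11.6 mean [452.4 120.7  11.7]
side demag all 1189 c 453.3 141.7 wh 185.7 189.8 a 0.3 z 31.4 mean [457.8 126.8  36.6]
side guard top 636 c 611.2 -53.8 wh 116.4 64.0 a 8.4 z 75.1 mean [620.2 -58.9  74. ]
side box all 1401 c 615.7 -59.1 wh 123.4 76.8 a 9.9 z 63.9 mean [622.5 -70.1  61. ]
```

View pics/crop.png

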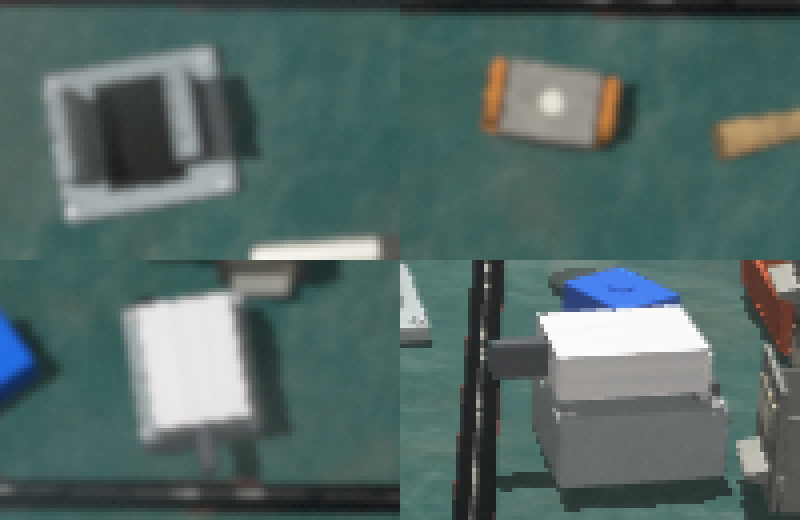

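Top-left crop: the demagnetiser with its black pad between the cheeks. Top-right: the grey steel block with its white button between two orange wooden walls, so this is the one to take. Bottom: the guarded box with its dark tab at the front and the blue block behind it. I'm moving towards the block now.

```bash
python3 - <<'E'
from h import *
W=pts(dict(np.load("top0.npz")))
m=(W[...,0]>.685)&(abs(W[...,1]+.05)<.13)&(W[...,2]>.02)
p=W[m]
for lo in np.arange(.685,.80,.015):
    q=p[(p[:,0]>=lo)&(p[:,0]<lo+.015)]; print(round(lo,3),len(q),q[:,2].max().round(3) if len(q) else "", (q[:,1].min().round(3),q[:,1].max().round(3)) if len(q) else "")
E
python3 -m crank '[{"x":134,"y":-386,"yaw":-0.7},{"x":134,"y":-386,"yaw":-0.7},{"x":134,"y":-386,"yaw":-0.7},{"x":134,"y":-386,"yaw":-0.7},{"x":134,"y":-386,"yaw":-0.7},{"x":134,"y":-386,"yaw":-0.7},{"x":134,"y":-386,"yaw":-0.7},{"x":134,"y":-386,"yaw":-0.7}]'
```

```text
0.685 203 0.079 (np.float64(-0.127), np.float64(-0.067))
0.7 92 0.176 (np.float64(-0.127), np.float64(-0.012))
0.715 1534 0.241 (np.float64(-0.132), np.float64(0.005))
0.73 429 0.241 (np.float64(-0.134), np.float64(0.08))
0.745 408 0.241 (np.float64(-0.178), np.float64(0.08))
0.76 565 0.261 (np.float64(-0.179), np.float64(0.08))
0.775 430 0.262 (np.float64(-0.144), np.float64(0.078))
0.79 369 0.261 (np.float64(-0.144), np.float64(0.005))schema error: expected keys x, y, z, yaw, fingers
```

```bash
python3 -m crank '[{"x":134,"y":-386,"z":0,"yaw":-0.7,"fingers":1},{"x":134,"y":-386,"z":0,"yaw":-0.7,"fingers":1},{"x":134,"y":-386,"z":0,"yaw":-0.7,"fingers":1},{"x":134,"y":-386,"z":0,"yaw":-0.7,"fingers":1},{"x":134,"y":-386,"z":0,"yaw":-0.7,"fingers":1},{"x":134,"y":-386,"z":0,"yaw":-0.7,"fingers":1},{"x":134,"y":-386,"z":0,"yaw":-0.7,"fingers":1},{"x":134,"y":-386,"z":0,"yaw":-0.7,"fingers":1}]'
```

```text
time_s: 0.9
eef_pos: [0.3325, 0.212, 0.2219]
orientation: [1.544, 2.736, 0.0]
force: [1.5, -0.4, 0.5]
width: 1.003
grip_force: 0.0
```

```bash
python3 -m crank '[{"x":133,"y":-387,"z":0,"yaw":-0.71,"fingers":1},{"x":133,"y":-387,"z":0,"yaw":-0.71,"fingers":1},{"x":133,"y":-387,"z":0,"yaw":-0.71,"fingers":1},{"x":133,"y":-387,"z":0,"yaw":-0.71,"fingers":1},{"x":133,"y":-387,"z":0,"yaw":-0.71,"fingers":1},{"x":133,"y":-387,"z":0,"yaw":-0.71,"fingers":1},{"x":133,"y":-387,"z":-60,"yaw":-0.71,"fingers":1},{"x":133,"y":-387,"z":-120,"yaw":-0.71,"fingers":1}]'
python3 -m crank '[{"x":0,"y":0,"z":0,"yaw":0,"fingers":1},{"x":0,"y":0,"z":0,"yaw":0,"fingers":1},{"x":0,"y":0,"z":0,"yaw":0,"fingers":1},{"x":0,"y":0,"z":0,"yaw":0,"fingers":1}]'
```

```text
time_s: 1.7
eef_pos: [0.4557, -0.1418, 0.1574]
orientation: [2.397, 2.023, 0.004]
force: [1.0, -0.3, -1.0]
width: 0.999
grip_force: 0.0
time_s: 2.1
eef_pos: [0.4536, -0.1372, 0.1577]
orientation: [2.396, 2.029, 0.001]
force: [0.6, 0.4, 0.1]
width: 0.999
grip_force: 0.0
```

```bash
cat >> h.py <<'E'
def st():
    s=ctrl.get_state(); o=s["orientation"]; n=np.degrees(np.arctan2(o[1],o[0]))
    y=(2*n-90+90)%180-90
    print("t %.1f"%s["time_s"],"tcp",(s["eef_pos"]*1000).round(1),"yaw_y %.2f"%y,"F",s["force"].round(1),"w %.1fmm"%(s["width"]*91),"g %.1f"%s["grip_force"])
E
python3 -m crank '[{"x":14,"y":-44,"z":0,"yaw":0,"fingers":1},{"x":14,"y":-44,"z":-50,"yaw":0,"fingers":1},{"x":14,"y":-44,"z":-100,"yaw":0,"fingers":1},{"x":14,"y":-44,"z":-120,"yaw":0,"fingers":1},{"x":14,"y":-44,"z":-138,"yaw":0,"fingers":1},{"x":14,"y":-44,"z":-138,"yaw":0,"fingers":1},{"x":14,"y":-44,"z":-138,"yaw":0,"fingers":1}]'
python3 -c "from h import *;st()"
```

```text
time_s: 2.8
eef_pos: [0.4678, -0.1816, 0.0195]
orientation: [2.398, 2.029, 0.0]
force: [0.2, 0.1, 0.7]
width: 0.998
grip_force: 0.0
t 2.8 tcp [ 467.8 -181.6   19.5] yaw_y -9.52 F [0.2 0.1 0.7] w 90.8mm g 0.0
```

Closing and lifting slightly.

```bash
python3 -m crank '[{"x":0,"y":0,"z":0,"yaw":0,"fingers":-1},{"x":0,"y":0,"z":0,"yaw":0,"fingers":-1},{"x":0,"y":0,"z":0,"yaw":0,"fingers":-1},{"x":0,"y":0,"z":0,"yaw":0,"fingers":-1},{"x":0,"y":0,"z":0,"yaw":0,"fingers":-1},{"x":0,"y":0,"z":0,"yaw":0,"fingers":-1},{"x":0,"y":0,"z":0,"yaw":0,"fingers":-1},{"x":0,"y":0,"z":0,"yaw":0,"fingers":-1}]'
python3 -c "from h import *;st()"
```

```text
time_s: 3.6
eef_pos: [0.4672, -0.1819, 0.0186]
orientation: [-2.399, -2.028, 0.0]
force: [-2.3, 0.2, 6.2]
width: 0.547
grip_force: 30.0
t 3.6 tcp [ 467.2 -181.9   18.6] yaw_y -9.57 F [-2.3  0.2  6.2] w 49.8mm g 30.0
```

```bash
python3 -m crank '[{"x":0,"y":0,"z":20,"yaw":0,"fingers":-1},{"x":0,"y":0,"z":50,"yaw":0,"fingers":-1},{"x":0,"y":0,"z":75,"yaw":0,"fingers":-1},{"x":0,"y":40,"z":75,"yaw":-0.14,"fingers":-1},{"x":-7,"y":80,"z":75,"yaw":-0.28,"fingers":-1},{"x":-7,"y":120,"z":75,"yaw":-0.42,"fingers":-1},{"x":-7,"y":162,"z":75,"yaw":-0.56,"fingers":-1},{"x":-7,"y":162,"z":75,"yaw":-0.70,"fingers":-1}]'
python3 -c "from h import *;st()"
python3 -m crank '[{"x":0,"y":0,"z":0,"yaw":-0.14,"fingers":-1},{"x":0,"y":0,"z":0,"yaw":-0.28,"fingers":-1},{"x":0,"y":0,"z":0,"yaw":-0.42,"fingers":-1},{"x":0,"y":0,"z":0,"yaw":-0.52,"fingers":-1},{"x":0,"y":0,"z":0,"yaw":-0.52,"fingers":-1},{"x":0,"y":0,"z":0,"yaw":-0.52,"fingers":-1}]'
python3 -c "from h import *;st()"
```

```text
time_s: 4.4
eef_pos: [0.4591, -0.0166, 0.0931]
orientation: [-2.943, -1.094, 0.002]
force: [0.1, -1.0, -6.7]
width: 0.548
grip_force: 30.0
t 4.4 tcp [459.1 -16.6  93.1] yaw_y -49.21 F [ 0.1 -1.  -6.7] w 49.9mm g 30.0
time_s: 5.0
eef_pos: [0.46, -0.0199, 0.0933]
orientation: [-3.126, -0.311, 0.001]
force: [-0.4, 0.4, -6.1]
width: 0.544
grip_force: 30.0
t 5.0 tcp [460.  -19.9  93.3] yaw_y -78.65 F [-0.4  0.4 -6.1] w 49.5mm g 30.0
```

Lowering onto the bench: the block underside is at about z = 83 − 0, so I go down 80, then check.

```bash
python3 -m crank '[{"x":0,"y":0,"z":-40,"yaw":0,"fingers":-1},{"x":0,"y":0,"z":-65,"yaw":0,"fingers":-1},{"x":0,"y":0,"z":-75,"yaw":0,"fingers":-1},{"x":0,"y":0,"z":-79,"yaw":0,"fingers":-1},{"x":0,"y":0,"z":-82,"yaw":0,"fingers":-1},{"x":0,"y":0,"z":-82,"yaw":0,"fingers":-1}]'
python3 -c "from h import *;st()"
```

```text
time_s: 5.6
eef_pos: [0.4608, -0.02, 0.012]
orientation: [3.126, 0.307, 0.001]
force: [0.4, 0.2, -6.5]
width: 0.55
grip_force: 30.0
t 5.6 tcp [460.8 -20.   12. ] yaw_y -78.80 F [ 0.4  0.2 -6.5] w 50.0mm g 30.0
```

```bash
python3 -m crank '[{"x":0,"y":0,"z":-1,"yaw":0,"fingers":-1},{"x":0,"y":0,"z":-2,"yaw":0,"fingers":-1},{"x":0,"y":0,"z":-2,"yaw":0,"fingers":-1}]'
python3 -c "from h import *;st()"
python3 -m crank '[{"x":0,"y":0,"z":0,"yaw":0,"fingers":0.3},{"x":0,"y":0,"z":0,"yaw":0,"fingers":0.6},{"x":0,"y":0,"z":0,"yaw":0,"fingers":1},{"x":0,"y":0,"z":0,"yaw":0,"fingers":1},{"x":0,"y":0,"z":40,"yaw":0,"fingers":1},{"x":0,"y":0,"z":80,"yaw":0,"fingers":1},{"x":0,"y":0,"z":80,"yaw":0.15,"fingers":1},{"x":0,"y":0,"z":80,"yaw":0.3,"fingers":1}]'
python3 -m crank '[{"x":0,"y":0,"z":0,"yaw":0.15,"fingers":1},{"x":0,"y":0,"z":0,"yaw":0.3,"fingers":1},{"x":0,"y":0,"z":0,"yaw":0.45,"fingers":1},{"x":0,"y":0,"z":0,"yaw":0.6,"fingers":1},{"x":0,"y":0,"z":0,"yaw":0.75,"fingers":1},{"x":0,"y":0,"z":0,"yaw":0.9,"fingers":1},{"x":0,"y":0,"z":0,"yaw":1.05,"fingers":1},{"x":0,"y":0,"z":0,"yaw":1.2,"fingers":1}]' >/dev/null
python3 -c "
from m import *
st(); c=cap('side'); save(c,'s1.png'); W=pts(c)
q=lambda W:(abs(W[...,0]-.46)<.06)&(abs(W[...,1]+.02)<.06)&(W[...,2]>.036)&(W[...,2]<.046)
rect(W,q(W),'side block top'); W=pts(cap('top')); rect(W,q(W),'top')"
```

```text
time_s: 5.9
eef_pos: [0.4609, -0.02, 0.0105]
orientation: [3.126, 0.306, 0.003]
force: [-2.4, -0.2, 9.2]
width: 0.551
grip_force: 30.0
t 5.9 tcp [460.9 -20.   10.5] yaw_y -78.82 F [-2.4 -0.2  9.2] w 50.2mm g 30.0
time_s: 6.7
eef_pos: [0.461, -0.0201, 0.0907]
orientation: [3.043, 0.778, 0.004]
force: [0.5, 0.2, 0.3]
width: 1.002
grip_force: 0.0
t 7.5 tcp [460.2 -19.9  89.5] yaw_y 7.47 F [-0.8  0.4 -0.8] w 90.8mm g 0.0
side block top 284 c 463.1 -20.8 wh 61.3 51.7 a 9.6 z 41.3 mean [463.5 -25.9  41. ]
top 0
```

View pics/s1.png

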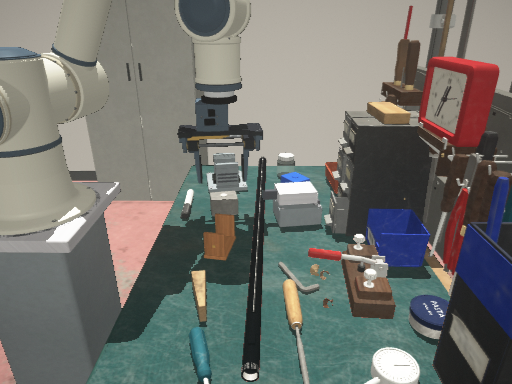

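The side view shows the block standing on the clear bench at (224,203), with the gripper above it. Regripping by the ends.

```bash
python3 -m crank '[{"x":0,"y":0,"z":0,"yaw":0.064,"fingers":1},{"x":1,"y":0,"z":-30,"yaw":0.064,"fingers":1},{"x":1,"y":0,"z":-60,"yaw":0.064,"fingers":1},{"x":1,"y":0,"z":-73,"yaw":0.064,"fingers":1},{"x":1,"y":0,"z":-73,"yaw":0.064,"fingers":1},{"x":1,"y":0,"z":-73,"yaw":0.064,"fingers":1}]' >/dev/null
python3 -c "from h import *;st()"
python3 -m crank '[{"x":0,"y":0,"z":0,"yaw":0,"fingers":-1},{"x":0,"y":0,"z":0,"yaw":0,"fingers":-1},{"x":0,"y":0,"z":0,"yaw":0,"fingers":-1},{"x":0,"y":0,"z":0,"yaw":0,"fingers":-1},{"x":0,"y":0,"z":0,"yaw":0,"fingers":-1},{"x":0,"y":0,"z":0,"yaw":0,"fingers":-1}]' >/dev/null
python3 -c "from h import *;st()"
```

```text
t 8.2 tcp [461.3 -19.9  16.8] yaw_y 10.62 F [-0.3  0.1  0.2] w 91.0mm g 0.0
t 8.8 tcp [461.5 -20.   16.9] yaw_y 10.76 F [-0.7  0.   7.7] w 61.6mm g 29.9
```

```bash
python3 -m crank '[{"x":0,"y":0,"z":30,"yaw":0,"fingers":-1},{"x":0,"y":0,"z":70,"yaw":0,"fingers":-1},{"x":0,"y":0,"z":100,"yaw":0,"fingers":-1},{"x":-10,"y":45,"z":100,"yaw":0,"fingers":-1},{"x":-10,"y":90,"z":100,"yaw":0,"fingers":-1},{"x":-10,"y":130,"z":100,"yaw":0,"fingers":-1},{"x":-10,"y":170,"z":100,"yaw":0,"fingers":-1},{"x":-10,"y":170,"z":100,"yaw":0,"fingers":-1}]' >/dev/null
python3 -m crank '[{"x":0,"y":0,"z":0,"yaw":0,"fingers":-1},{"x":0,"y":0,"z":0,"yaw":0,"fingers":-1},{"x":0,"y":0,"z":0,"yaw":0,"fingers":-1}]' >/dev/null
python3 -c "
from m import *
st(); c=cap('side'); W=pts(c); np.savez('s2.npz',**c)
z=W[...,2]; n=(abs(W[...,0]-.451)<.09)&(abs(W[...,1]-.15)<.09)
rect(W,n&(z>.137)&(z<.146),'block top'); rect(W,n&(z>.066)&(z<.08),'cheeks'); rect(W,n&(z>.102)&(z<.135),'block side/fingers')
cv2.imwrite('pics/s2.png',cv2.resize(c['frame'][110:220,160:300],(700,550),interpolation=3)[...,::-1])"
```

```text
t 9.9 tcp [451.1 149.2 116.4] yaw_y 10.71 F [ 0.8  0.1 -6.9] w 61.6mm g 30.0
block top 183 c 453.6 145.9 wh 83.2 51.2 a 8.0 z 140.9 mean [454.9 140.9 140.9]
cheeks 182 c 452.5 152.0 wh 59.3 100.0 a 9.8 z 71.4 mean [453.4 146.2  71. ]
block side/fingers 360 c 454.7 129.5 wh 83.8 23.4 a 2.3 z 119.5 mean [456.3 126.8 119.4]
```

View pics/s2.png

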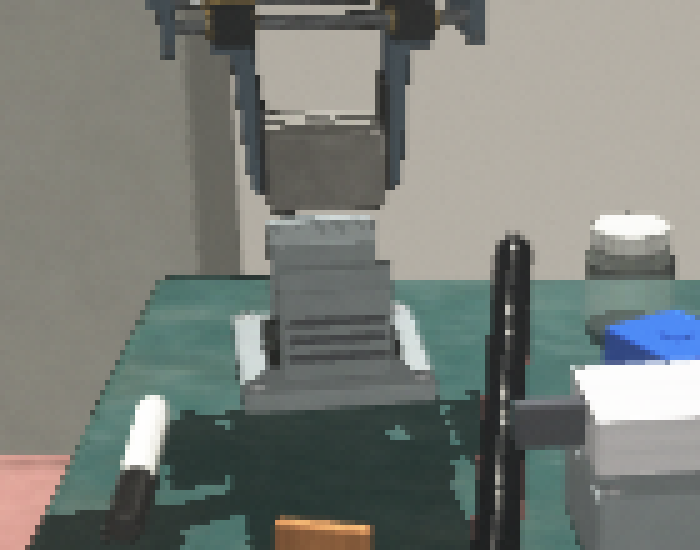

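The crop shows the block held level at (325,165), above the demagnetiser's near cheek at (330,310). I'll compare the two near faces in the demagnetiser's axes.

```bash
python3 -c "
from m import *
W=pts(dict(np.load('s2.npz')))*1000; a=np.radians(10.5)
u=W[...,0]*np.cos(a)+W[...,1]*np.sin(a); v=-W[...,0]*np.sin(a)+W[...,1]*np.cos(a); z=W[...,2]
tu=451.1*np.cos(a)+149.2*np.sin(a); tv=-451.1*np.sin(a)+149.2*np.cos(a); u-=tu; v-=tv
n=(abs(u-2)<22)
for lo,hi in((25,35),(35,45),(45,55),(55,65),(65,72),(105,115),(115,125),(125,136)):
    m=n&(z>lo)&(z<hi)&(abs(v)<75); print(lo,hi,m.sum(),np.percentile(v[m],[10,50,90]).round(1))
for lab,lo,hi,vl in(('cheek',30,62,(-52,-42)),('block',104,135,(-32,-18))):
    m=(z>lo)&(z<hi)&(v>vl[0])&(v<vl[1])&(abs(u)<60); print(lab,m.sum(),np.percentile(u[m],[1,5,50,95,99]).round(1), np.polyfit(u[m],v[m],1).round(3))
"
```

```text
25 35 58 [-47.3 -45.6 -43. ]
35 45 61 [-48.4 -44.8 -42.4]
45 55 92 [-47.3 -44.3  32.4]
55 65 113 [-45.2  28.   34.3]
65 72 90 [-45.   31.5  37.7]
105 115 63 [-27.  -24.9 -22.6]
115 125 60 [-26.7 -24.5 -22.7]
125 136 70 [-26.5 -24.6 -22.3]
cheek 229 [-25.7 -23.1   2.4  28.3  29.8] [ -0.    -44.985]
block 292 [-36.2 -29.2  -0.1  30.9  37.3] [-5.0000e-03 -2.4144e+01]
```

```bash
python3 -m crank '[{"x":1,"y":2,"z":-10,"yaw":0,"fingers":-1},{"x":1,"y":2,"z":-25,"yaw":0,"fingers":-1},{"x":1,"y":2,"z":-40,"yaw":0,"fingers":-1},{"x":1,"y":2,"z":-50,"yaw":0,"fingers":-1},{"x":1,"y":2,"z":-60,"yaw":0,"fingers":-1},{"x":1,"y":2,"z":-68,"yaw":0,"fingers":-1},{"x":1,"y":2,"z":-74,"yaw":0,"fingers":-1},{"x":1,"y":2,"z":-74,"yaw":0,"fingers":-1}]' >/dev/null
python3 -c "from h import *;st()"
python3 -m crank '[{"x":0,"y":0,"z":-1,"yaw":0,"fingers":-1},{"x":0,"y":0,"z":-2,"yaw":0,"fingers":-1},{"x":0,"y":0,"z":-2.5,"yaw":0,"fingers":-1},{"x":0,"y":0,"z":-2.5,"yaw":0,"fingers":-1}]' >/dev/null
python3 -c "from h import *;st()"
```

```text
t 10.8 tcp [452.1 152.   41.9] yaw_y 10.78 F [ 0.2 -1.1 -7.3] w 61.5mm g 30.0
t 11.2 tcp [452.4 152.1  40.2] yaw_y 10.78 F [ 0.6  0.1 -7. ] w 61.6mm g 30.0
```

```bash
python3 -m crank '[{"x":0,"y":0,"z":-0.5,"yaw":0,"fingers":-1},{"x":0,"y":0,"z":-1,"yaw":0,"fingers":-1},{"x":0,"y":0,"z":-1,"yaw":0,"fingers":-1}]' >/dev/null
python3 -c "from h import *;st()"
```

```text
t 11.4 tcp [452.3 152.   39. ] yaw_y 10.78 F [-0.   0.1 -7.2] w 61.5mm g 30.0
```

```bash
python3 -m crank '[{"x":0,"y":0,"z":-0.5,"yaw":0,"fingers":-1},{"x":0,"y":0,"z":-1,"yaw":0,"fingers":-1},{"x":0,"y":0,"z":-1,"yaw":0,"fingers":-1}]' >/dev/null
python3 -c "from h import *;st()"
```

```text
t 11.8 tcp [452.3 152.1  38.9] yaw_y 10.79 F [-5.  -2.1 19.2] w 61.6mm g 30.0
```

Seated on the pad. Releasing and lifting.

```bash
python3 -m crank '[{"x":0,"y":0,"z":0.5,"yaw":0,"fingers":0.4},{"x":0,"y":0,"z":0.5,"yaw":0,"fingers":0.6},{"x":0,"y":0,"z":0.5,"yaw":0,"fingers":0.8},{"x":0,"y":0,"z":0.5,"yaw":0,"fingers":0.8},{"x":0,"y":0,"z":30,"yaw":0,"fingers":0.8},{"x":0,"y":0,"z":80,"yaw":0,"fingers":0.8},{"x":0,"y":0,"z":120,"yaw":0,"fingers":0.8},{"x":0,"y":-50,"z":150,"yaw":0,"fingers":0.8}]' >/dev/null
python3 -m crank '[{"x":20,"y":-50,"z":0,"yaw":0.14,"fingers":0},{"x":40,"y":-100,"z":0,"yaw":0.28,"fingers":-0.3},{"x":50,"y":-150,"z":0,"yaw":0.42,"fingers":-0.3},{"x":50,"y":-162,"z":0,"yaw":0.56,"fingers":-0.3},{"x":50,"y":-162,"z":0,"yaw":0.7,"fingers":-0.3},{"x":50,"y":-162,"z":0,"yaw":0.85,"fingers":-0.3},{"x":50,"y":-162,"z":0,"yaw":1.0,"fingers":-0.3},{"x":50,"y":-162,"z":0,"yaw":1.15,"fingers":-0.3}]' >/dev/null
python3 -c "
from m import *
st(); c=cap('top'); save(c,'t3.png'); W=pts(c)
z=W[...,2]; n=(abs(W[...,0]-.451)<.05)&(abs(W[...,1]-.152)<.05)
rect(W,n&(z>.058)&(z<.067),'block top'); rect(W,n&(z>.069)&(z<.08),'cheeks')
cv2.imwrite('pics/t3.png',cv2.resize(c['frame'][100:240,120:320],(800,560),interpolation=3)[...,::-1])
W=pts(cap('side'));z=W[...,2]; n=(abs(W[...,0]-.451)<.05)&(abs(W[...,1]-.152)<.05)
rect(W,n&(z>.058)&(z<.067),'block top s')
"
```

```text
t 13.3 tcp [502.2 -53.  183.6] yaw_y 75.13 F [ 0.1 -0.3 -0.2] w 31.8mm g 0.0
block top 29 c 462.3 184.1 wh 14.5 29.0 a 71.9 z 63.2 mean [463.1 182.   63.3]
cheeks 118 c 445.3 192.3 wh 24.8 64.6 a 79.0 z 73.2 mean [444.2 191.4  73.3]
block top s 201 c 453.9 147.0 wh 60.1 89.9 a 10.1 z 63.6 mean [454.  147.4  63.5]
```

View pics/t3.png

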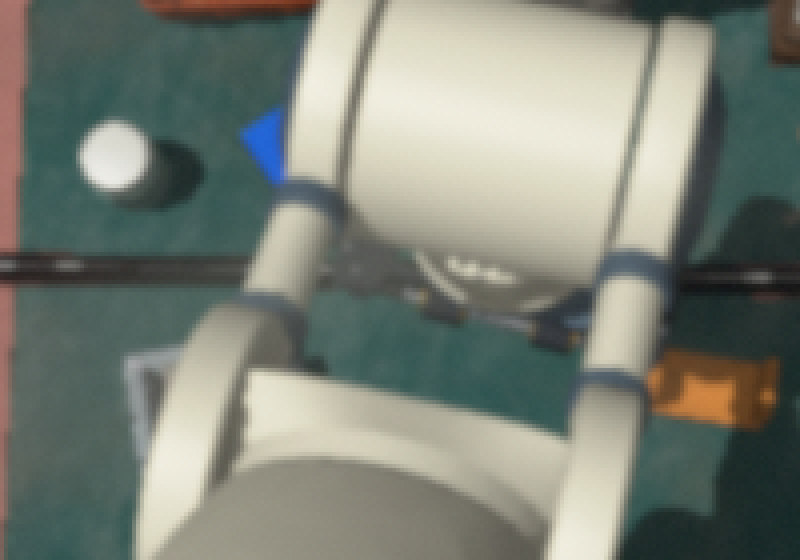

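The top view is blocked by the arm, but the side depth shows the block's top at z = 63.5, as it should be on the pad. Next I measure the tab directly.

```bash
python3 -c "
from m import *
for n in('top0.npz','side0.npz'):
    W=pts(dict(np.load(n))); a=np.radians(9)
    X=(W[...,0]*1000-611)*np.cos(a)+(W[...,1]*1000+52.3)*np.sin(a); Y=-(W[...,0]*1000-611)*np.sin(a)+(W[...,1]*1000+52.3)*np.cos(a); z=W[...,2]*1000
    t=(X<-27)&(X>-65)&(abs(Y)<20)&(z>50)&(z<85)
    print(n,t.sum(),np.percentile(X[t],[2,10,90]).round(1),np.percentile(Y[t],[5,50,95]).round(1),np.percentile(z[t],[5,50,95]).round(1))
    g=(X>-20)&(X<55)&(abs(Y)<45)&(z>71)&(z<80); print(' guard top',np.percentile(X[g],[1,99]).round(1),np.percentile(Y[g],[1,99]).round(1))
"
python3 -m crank '[{"x":10,"y":-3,"z":-20,"yaw":0.14,"fingers":-0.3},{"x":25,"y":-7,"z":-40,"yaw":0.28,"fingers":-0.3},{"x":40,"y":-7,"z":-50,"yaw":0.417,"fingers":-0.3},{"x":50,"y":-7,"z":-60,"yaw":0.417,"fingers":-0.3},{"x":50,"y":-7,"z":-60,"yaw":0.417,"fingers":-0.3}]' >/dev/null
python3 -c "from h import *;st()"
```

```text
top0.npz 98 [-61.2 -58.1 -28.5] [-15.4   1.   16.7] [55.8 72.6 76.9]
 guard top [-18.9  53.7] [-29.6  31. ]
side0.npz 149 [-58.1 -56.4 -30. ] [-7.7 -5.   0.6] [53.9 65.  73.7]
 guard top [-19.6  54.3] [-32.9  29. ]
t 13.9 tcp [552.7 -59.7 122.6] yaw_y -81.70 F [-0.   0.1  0.3] w 31.8mm g 0.0
```

```bash
python3 -m crank '[{"x":12,"y":0,"z":-20,"yaw":0.01,"fingers":-0.3},{"x":12,"y":0,"z":-45,"yaw":0.01,"fingers":-0.3},{"x":12,"y":0,"z":-63,"yaw":0.01,"fingers":-0.3},{"x":12,"y":0,"z":-63,"yaw":0.01,"fingers":-0.3}]' >/dev/null
python3 -c "from h import *;st()"
python3 -m crank '[{"x":0,"y":0,"z":0,"yaw":0,"fingers":-1},{"x":0,"y":0,"z":0,"yaw":0,"fingers":-1},{"x":0,"y":0,"z":0,"yaw":0,"fingers":-1},{"x":0,"y":0,"z":0,"yaw":0,"fingers":-1},{"x":0,"y":0,"z":0,"yaw":0,"fingers":-1}]' >/dev/null
python3 -c "from h import *;st()
import numpy as np
a=np.radians(9)
f=lambda t:(-105*np.cos(t)+15*np.sin(t),105*np.sin(t)+15*np.cos(t))
x0,z0=f(0)
for t in np.arange(.1,1.31,.1):
  x,z=f(t); print(round(t,1),round((x-x0)*np.cos(a),1),round((x-x0)*np.sin(a),1),round(z-z0,1))"
```

```text
t 14.3 tcp [562.6 -59.5  59.4] yaw_y -81.02 F [-0.3  0.3 -0.2] w 32.1mm g 0.0
t 14.8 tcp [564.8 -59.7  61.8] yaw_y -80.79 F [-2.3  2.9  9.6] w 12.3mm g 30.0
0.1 2.0 0.3 10.4
0.2 5.0 0.8 20.6
0.3 9.0 1.4 30.4
0.4 14.0 2.2 39.7
0.5 19.8 3.1 48.5
0.6 26.5 4.2 56.7
0.7 33.9 5.4 64.1
0.8 42.1 6.7 70.8
0.9 50.8 8.1 76.6
1.0 60.1 9.5 81.5
1.1 69.9 11.1 85.4
1.2 79.9 12.7 88.3
1.3 90.2 14.3 90.2
```

Tab gripped (12.3 mm). Following the arc.

```bash
python3 -m crank '[{"x":2,"y":0,"z":10,"yaw":0,"fingers":-1},{"x":5,"y":1,"z":21,"yaw":0,"fingers":-1},{"x":9,"y":1.4,"z":30,"yaw":0,"fingers":-1},{"x":14,"y":2,"z":40,"yaw":0,"fingers":-1},{"x":14,"y":2,"z":40,"yaw":0,"fingers":-1}]' >/dev/null
python3 -c "from h import *;st()"
python3 -m crank '[{"x":6,"y":1,"z":9,"yaw":0,"fingers":-1},{"x":12.5,"y":2,"z":17,"yaw":0,"fingers":-1},{"x":20,"y":3,"z":24,"yaw":0,"fingers":-1},{"x":28,"y":4.5,"z":31,"yaw":0,"fingers":-1},{"x":28,"y":4.5,"z":31,"yaw":0,"fingers":-1}]' >/dev/null
python3 -c "from h import *;st();c=cap('side');cv2.imwrite('pics/s4.png',cv2.resize(c['frame'][60:240,200:440],(800,600),interpolation=3)[...,::-1])"
```

```text
t 15.3 tcp [579.1 -57.5 102.4] yaw_y -80.74 F [-2.5  3.2  2. ] w 11.8mm g 30.2
t 15.8 tcp [607.9 -53.  133. ] yaw_y -80.72 F [-2.1  3.9  2.8] w 12.2mm g 30.0
```

View pics/s4.png

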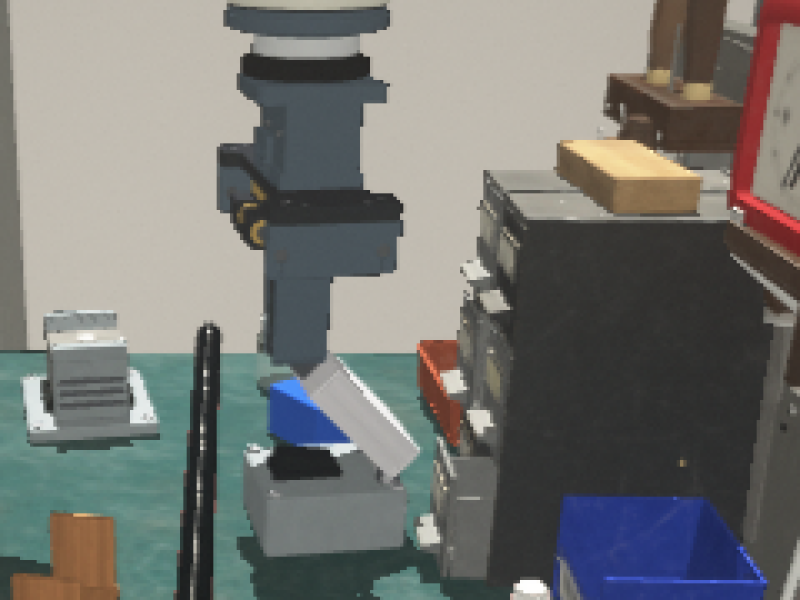

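The side view shows the guard at about 0.8 rad with the rocker exposed beneath at (305,460). Cabinet drawer handles at (465,270) limit the gripper body at (400,240), so I'll stop near 1.15, release and finish by pushing with closed fingers.

```bash
python3 -m crank '[{"x":9,"y":1.4,"z":6,"yaw":0,"fingers":-1},{"x":18,"y":3,"z":10.5,"yaw":0,"fingers":-1},{"x":28,"y":4.5,"z":14.5,"yaw":0,"fingers":-1},{"x":33,"y":5,"z":16.5,"yaw":0,"fingers":-1},{"x":33,"y":5,"z":16.5,"yaw":0,"fingers":-1}]' >/dev/null
python3 -c "from h import *;st()"
python3 -m crank '[{"x":0,"y":0,"z":0,"yaw":0,"fingers":-0.5},{"x":0,"y":0,"z":0,"yaw":0,"fingers":-0.4},{"x":-15,"y":-2.5,"z":0,"yaw":0,"fingers":-0.4},{"x":-40,"y":-6,"z":0,"yaw":0,"fingers":-0.4},{"x":-60,"y":-9,"z":0,"yaw":0,"fingers":-0.4}]' >/dev/null
python3 -c "from m import *
st()
W=pts(cap('side'))*1000; a=np.radians(9)
X=(W[...,0]-611-37.6)*np.cos(a)+(W[...,1]+52.3)*np.sin(a)+14;z=W[...,2];Y=-(W[...,0]-649-14)*np.sin(a)+(W[...,1]+46)*np.cos(a)
m=(abs(Y)<45)&(z>85)&(z<175)&(X<60)&(X>-60)
for lo in range(85,175,10):
  q=m&(z>=lo)&(z<lo+10); print(lo,q.sum(),np.percentile(X[q],[2,98]).round(1) if q.sum() else '')
"
```

```text
t 16.4 tcp [640.3 -47.9 148.4] yaw_y -80.72 F [ 0.2  5.1 -2.4] w 11.7mm g 30.0
t 16.9 tcp [578.7 -57.7 148.5] yaw_y -80.73 F [0.1 0.5 0.8] w 27.6mm g 0.0
85 88 [-58.7 -27.8]
95 0 
105 0 
115 0 
125 0 
135 18 [-59.6 -38.8]
145 48 [-58.4 -37. ]
155 46 [-58.5 -37.2]
165 52 [-59.  -37.6]
```

```bash
python3 -c "from h import *;c=cap('side');cv2.imwrite('pics/s5.png',cv2.resize(c['frame'][60:240,200:440],(800,600),interpolation=3)[...,::-1])"
```

```text
(no output)
```

View pics/s5.png

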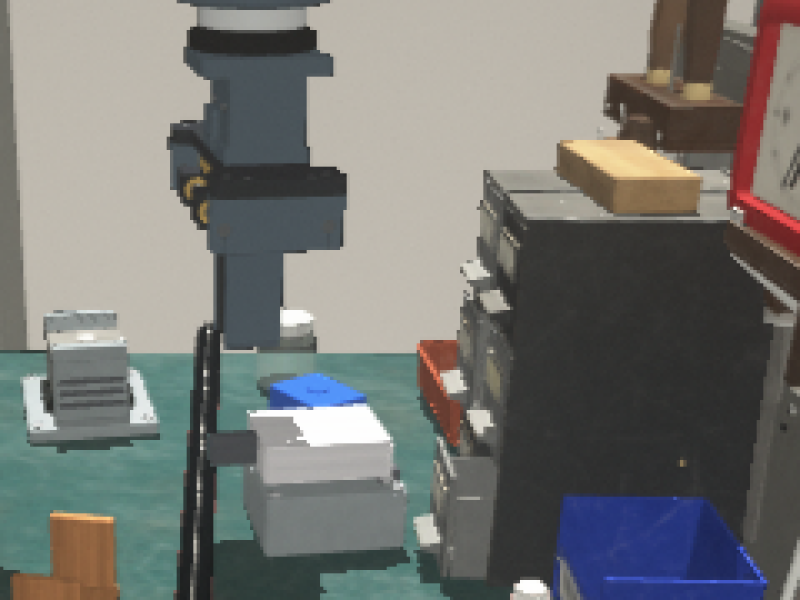

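The side view shows the guard fell shut again from about 1.15, with no harm done. I'll regrip lower on the tab so the tool stays further from the cabinet and can carry it past 1.4. First I check cabinet clearance at body height.

```bash
python3 -c "
from h import *
for n in('top0.npz','side0.npz'):
    W=pts(dict(np.load(n)))*1000
    for y0 in range(-160,80,40):
        r=[]
        for z0,z1 in((150,190),(190,210),(210,235),(235,270)):
            m=(W[...,0]>670)&(W[...,0]<800)&(W[...,1]>=y0)&(W[...,1]<y0+40)&(W[...,2]>z0)&(W[...,2]<z1)
            r.append((int(m.sum()),np.percentile(W[...,0][m],1).round(0) if m.sum()>3 else None))
        print(n,y0,r)
"
```

```text
top0.npz -160 [(29, np.float64(726.0)), (16, np.float64(726.0)), (51, np.float64(725.0)), (172, np.float64(728.0))]
top0.npz -120 [(124, np.float64(714.0)), (40, np.float64(723.0)), (170, np.float64(724.0)), (495, np.float64(728.0))]
top0.npz -80 [(126, np.float64(716.0)), (47, np.float64(725.0)), (146, np.float64(724.0)), (511, np.float64(729.0))]
top0.npz -40 [(133, np.float64(716.0)), (43, np.float64(725.0)), (152, np.float64(726.0)), (489, np.float64(729.0))]
top0.npz 0 [(12, np.float64(724.0)), (5, np.float64(729.0)), (12, np.float64(728.0)), (67, np.float64(729.0))]
top0.npz 40 [(0, None), (0, None), (0, None), (0, None)]
side0.npz -160 [(757, np.float64(730.0)), (394, np.float64(730.0)), (519, np.float64(729.0)), (96, np.float64(730.0))]
side0.npz -120 [(127, np.float64(717.0)), (46, np.float64(727.0)), (69, np.float64(728.0)), (371, np.float64(731.0))]
side0.npz -80 [(73, np.float64(719.0)), (36, np.float64(729.0)), (54, np.float64(729.0)), (223, np.float64(732.0))]
side0.npz -40 [(69, np.float64(719.0)), (20, np.float64(729.0)), (52, np.float64(729.0)), (158, np.float64(733.0))]
side0.npz 0 [(0, None), (0, None), (2, None), (0, None)]
side0.npz 40 [(0, None), (0, None), (0, None), (0, None)]
```

```bash
python3 -m crank '[{"x":-14,"y":-2,"z":-40,"yaw":0,"fingers":-0.3},{"x":-14,"y":-2,"z":-70,"yaw":0,"fingers":-0.3},{"x":-14,"y":-2,"z":-90,"yaw":0,"fingers":-0.3},{"x":-14,"y":-2,"z":-102,"yaw":0,"fingers":-0.3},{"x":-14,"y":-2,"z":-102,"yaw":0,"fingers":-0.3}]' >/dev/null
python3 -c "from h import *;st()"
python3 -m crank '[{"x":0,"y":0,"z":0,"yaw":0,"fingers":-1},{"x":0,"y":0,"z":0,"yaw":0,"fingers":-1},{"x":0,"y":0,"z":0,"yaw":0,"fingers":-1},{"x":0,"y":0,"z":0,"yaw":0,"fingers":-1},{"x":0,"y":0,"z":0,"yaw":0,"fingers":-1}]' >/dev/null
python3 -c "from h import *;st()
a=np.radians(9)
f=lambda t:(-105*np.cos(t)+1*np.sin(t),105*np.sin(t)+1*np.cos(t))
x0,z0=f(0)
for t in np.arange(.1,1.51,.1):
  x,z=f(t); print(round(t,1),round((x-x0)*np.cos(a),1),round((x-x0)*np.sin(a),1),round(z-z0,1))"
```

```text
t 17.5 tcp [565.2 -59.3  45.2] yaw_y -80.74 F [0.8 0.7 0.6] w 31.7mm g 0.0
t 18.0 tcp [565.5 -59.6  47.3] yaw_y -80.76 F [-3.4 -2.6  1.8] w 11.7mm g 31.5
0.1 0.6 0.1 10.5
0.2 2.3 0.4 20.8
0.3 4.9 0.8 31.0
0.4 8.6 1.4 40.8
0.5 13.2 2.1 50.2
0.6 18.7 3.0 59.1
0.7 25.0 4.0 67.4
0.8 32.2 5.1 75.0
0.9 40.0 6.3 81.9
1.0 48.5 7.7 87.9
1.1 57.5 9.1 93.0
1.2 67.0 10.6 97.2
1.3 76.9 12.2 100.4
1.4 87.1 13.8 102.6
1.5 97.4 15.4 103.8
```

```bash
python3 -m crank '[{"x":0.6,"y":0,"z":10.5,"yaw":0,"fingers":-1},{"x":2.3,"y":0.4,"z":21,"yaw":0,"fingers":-1},{"x":5,"y":0.8,"z":31,"yaw":0,"fingers":-1},{"x":8.6,"y":1.4,"z":41,"yaw":0,"fingers":-1},{"x":13,"y":2,"z":50,"yaw":0,"fingers":-1},{"x":19,"y":3,"z":59,"yaw":0,"fingers":-1},{"x":25,"y":4,"z":67.5,"yaw":0,"fingers":-1},{"x":32,"y":5,"z":75,"yaw":0,"fingers":-1}]' >/dev/null
python3 -c "from h import *;st()"
python3 -m crank '[{"x":8,"y":1.2,"z":7,"yaw":0,"fingers":-1},{"x":16.5,"y":2.6,"z":13,"yaw":0,"fingers":-1},{"x":25.5,"y":4,"z":18,"yaw":0,"fingers":-1},{"x":35,"y":5.5,"z":22,"yaw":0,"fingers":-1},{"x":45,"y":7,"z":25.4,"yaw":0,"fingers":-1},{"x":45,"y":7,"z":25.4,"yaw":0,"fingers":-1}]' >/dev/null
python3 -c "from h import *;st()"
```

```text
t 18.8 tcp [598.7 -54.4 122.4] yaw_y -80.74 F [ 12.3  -0.4 -21.8] w 11.9mm g 30.1
t 19.4 tcp [642.8 -47.4 146.7] yaw_y -80.72 F [  2.5  -5.  -14.9] w 11.8mm g 30.0
```

```bash
python3 -m crank '[{"x":7,"y":1,"z":0.5,"yaw":0,"fingers":-1},{"x":14,"y":2.2,"z":1,"yaw":0,"fingers":-1},{"x":21,"y":3.3,"z":1.5,"yaw":0,"fingers":-1},{"x":25,"y":4,"z":1.5,"yaw":0,"fingers":-1},{"x":25,"y":4,"z":1.5,"yaw":0,"fingers":-1}]' >/dev/null
python3 -c "from m import *
st()
W=pts(cap('side'))*1000; a=np.radians(9)
X=(W[...,0]-668.5)*np.cos(a)+(W[...,1]+43.3)*np.sin(a);Y=-(W[...,0]-668.5)*np.sin(a)+(W[...,1]+43.3)*np.cos(a);z=W[...,2]
m=(abs(Y+31)<6)&(z>52)&(z<175)&(X<50)&(X>-100)
for lo in range(55,175,10):
  q=m&(z>=lo)&(z<lo+10); print(lo,q.sum(),np.percentile(X[q],[2,98]).round(1) if q.sum() else '')
"
```

```text
t 19.9 tcp [667.4 -43.6 148.2] yaw_y -80.73 F [ -1.9  -5.  -11.5] w 12.0mm g 30.0
55 61 [ 0.6 47.7]
65 51 [-0.1 25.3]
75 53 [-1.  30.2]
85 52 [ 0.6 25.2]
95 50 [-0.2 24.2]
105 55 [-1.  25.5]
115 54 [-1.1 25.2]
125 43 [ 0.2 23.8]
135 0 
145 0 
155 0 
165 0
```

The guard's side wall now stands vertical (about 1.57). Releasing and backing away.

```bash
python3 -m crank '[{"x":0,"y":0,"z":0,"yaw":0,"fingers":-0.6},{"x":0,"y":0,"z":0,"yaw":0,"fingers":-0.4},{"x":-15,"y":-2.5,"z":0,"yaw":0,"fingers":-0.4},{"x":-40,"y":-6,"z":0,"yaw":0,"fingers":-0.4},{"x":-74,"y":-12,"z":0,"yaw":0,"fingers":-0.6},{"x":-74,"y":-12,"z":0,"yaw":0,"fingers":-1},{"x":-74,"y":-12,"z":0,"yaw":0,"fingers":-1},{"x":-74,"y":-12,"z":0,"yaw":0,"fingers":-1}]' >/dev/null
python3 -c "from m import *
st()
c=cap('side'); cv2.imwrite('pics/s6.png',cv2.resize(c['frame'][60:240,200:440],(800,600),interpolation=3)[...,::-1])
W=pts(c)*1000; a=np.radians(9)
X=(W[...,0]-668.5)*np.cos(a)+(W[...,1]+43.3)*np.sin(a);Y=-(W[...,0]-668.5)*np.sin(a)+(W[...,1]+43.3)*np.cos(a);z=W[...,2]
m=(abs(Y+31)<6)&(z>52)&(z<175)&(X<50)&(X>-100)
for lo in range(65,145,10):
  q=m&(z>=lo)&(z<lo+10); print(lo,q.sum(),np.percentile(X[q],[2,98]).round(1) if q.sum() else '')
m=(X<-30)&(X>-80)&(abs(Y)<12)&(z>46)&(z<75)
for lo in range(-80,-30,6):
  q=m&(X>=lo)&(X<lo+6); print(lo,q.sum(),np.median(z[q]).round(1) if q.sum() else '',np.percentile(Y[q],[2,98]).round(1) if q.sum() else '')
"
```

```text
t 20.8 tcp [594.5 -55.3 148.8] yaw_y -80.73 F [ 0.4 -0.2  0. ] w 0.7mm g 0.0
65 53 [ 4.2 31.1]
75 51 [ 5.8 32.4]
85 53 [ 7.9 33.8]
95 55 [ 9.1 36. ]
105 51 [10.7 37.4]
115 59 [13. 38.]
125 21 [14.2 37.2]
135 0 
-80 3 46.6 [-5.8  4.9]
-74 26 53.2 [-11.4  10.7]
-68 20 58.1 [-11.5   9.2]
-62 17 56.6 [-11.7   6.4]
-56 17 56.0 [-11.7   8.2]
-50 13 55.2 [-10.6   8.9]
-44 19 54.1 [-11.3  10. ]
-38 16 53.7 [-11.9   7.8]
-32 2 49.8 [-10.  -8.]
```

View pics/s6.png

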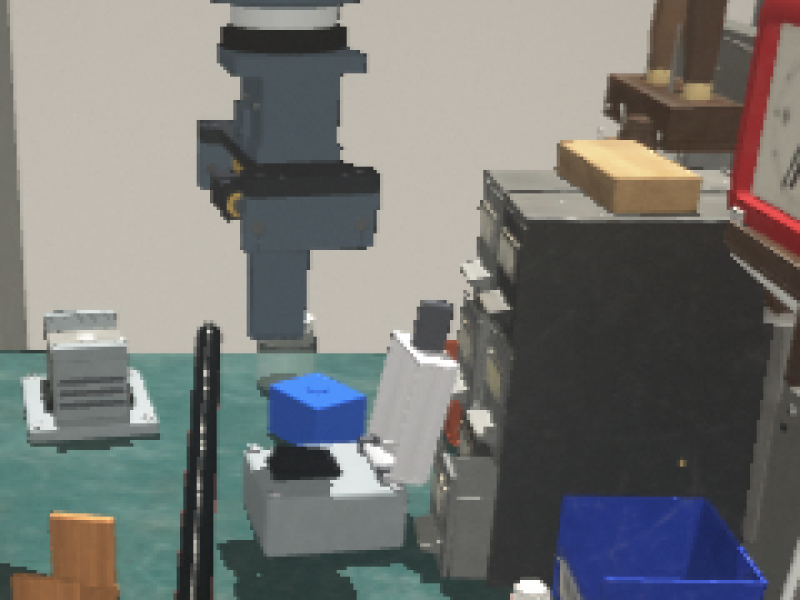

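The side view shows the guard leaning open at (415,400), resting against its stop, and the black rocker at (305,462). The closed fingers already stand over its front end. Lowering.

```bash
python3 -m crank '[{"x":0,"y":0,"z":-40,"yaw":0,"fingers":-1},{"x":0,"y":0,"z":-65,"yaw":0,"fingers":-1},{"x":0,"y":0,"z":-77,"yaw":0,"fingers":-1},{"x":0,"y":0,"z":-77,"yaw":0,"fingers":-1},{"x":0,"y":0,"z":-77,"yaw":0,"fingers":-1}]' >/dev/null
python3 -c "from h import *;st()"
python3 -m crank '[{"x":0,"y":0,"z":-2,"yaw":0,"fingers":-1},{"x":0,"y":0,"z":-4,"yaw":0,"fingers":-1},{"x":0,"y":0,"z":-6,"yaw":0,"fingers":-1},{"x":0,"y":0,"z":-6,"yaw":0,"fingers":-1}]' >/dev/null
python3 -c "from h import *;st()"
python3 -m crank '[{"x":0,"y":0,"z":-1,"yaw":0,"fingers":-1},{"x":0,"y":0,"z":-2,"yaw":0,"fingers":-1},{"x":0,"y":0,"z":-2,"yaw":0,"fingers":-1}]' >/dev/null
python3 -c "from h import *;st()"
```

```text
t 21.3 tcp [594.1 -55.4  71.9] yaw_y -80.73 F [-0.2  0.2 -0.1] w 0.4mm g 0.0
t 21.7 tcp [593.3 -55.4  65.3] yaw_y -80.74 F [-0.7  0.   2.6] w 0.5mm g 1.1
t 22.0 tcp [592.5 -55.5  63.4] yaw_y -80.73 F [-6.7 -2.6 10.3] w 0.7mm g 5.9
```

```bash
python3 -m crank '[{"x":1,"y":0,"z":-0.7,"yaw":0,"fingers":-1},{"x":1,"y":0,"z":-1.5,"yaw":0,"fingers":-1},{"x":1,"y":0,"z":-1.5,"yaw":0,"fingers":-1}]' >/dev/null
python3 -c "from h import *;st()"
python3 -m crank '[{"x":0,"y":0,"z":-0.7,"yaw":0,"fingers":-1},{"x":0,"y":0,"z":-1.2,"yaw":0,"fingers":-1},{"x":0,"y":0,"z":-1.2,"yaw":0,"fingers":-1}]' >/dev/null
python3 -c "from h import *;st()"
```

```text
t 22.3 tcp [592.6 -55.5  62.7] yaw_y -80.73 F [-17.7  -3.3  30.3] w 0.1mm g 16.5
t 22.6 tcp [592.7 -55.5  62.4] yaw_y -80.73 F [-22.1  -3.1  46.1] w 0.6mm g 24.6
```

Hard stop reached. Raising, retreating clear, then measuring the rocker, guard and block.

```bash
python3 -m crank '[{"x":0,"y":0,"z":5,"yaw":0,"fingers":-1},{"x":0,"y":0,"z":40,"yaw":0,"fingers":-1},{"x":0,"y":0,"z":85,"yaw":0,"fingers":-1},{"x":-10,"y":-40,"z":130,"yaw":0,"fingers":-1},{"x":-20,"y":-80,"z":150,"yaw":0,"fingers":-1},{"x":-30,"y":-120,"z":150,"yaw":0,"fingers":-1},{"x":-50,"y":-160,"z":150,"yaw":0,"fingers":-1},{"x":-70,"y":-200,"z":150,"yaw":0,"fingers":-1}]' >/dev/null
python3 -m crank '[{"x":-10,"y":-50,"z":0,"yaw":0,"fingers":-1},{"x":-20,"y":-100,"z":0,"yaw":0,"fingers":-1},{"x":-40,"y":-150,"z":0,"yaw":0,"fingers":-1},{"x":-60,"y":-200,"z":0,"yaw":0,"fingers":-1},{"x":-60,"y":-200,"z":0,"yaw":0,"fingers":-1},{"x":-60,"y":-200,"z":0,"yaw":0,"fingers":-1}]' >/dev/null
cat > fin.py <<'E'
from m import *
st()
t=cap('top'); s=cap('side'); a=np.radians(9)
for nm,c in(('top',t),('side',s)):
    V=pts(c); W=V*1000
    X=(W[...,0]-668.5)*np.cos(a)+(W[...,1]+43.3)*np.sin(a);Y=-(W[...,0]-668.5)*np.sin(a)+(W[...,1]+43.3)*np.cos(a);z=W[...,2]
    print(nm,'rocker',[(lo,np.median(z[q]).round(1)) for lo in range(-72,-26,6) if (q:=(X>=lo)&(X<lo+6)&(abs(Y)<8)&(z>46)&(z<75)).sum()>3])
    q=(abs(Y)<40)&(z>85)&(z<175)&(X<90)&(X>-60); print(' guard x/z',np.percentile(X[q],[2,98]).round(0),z[q].max().round(0))
    n=(abs(V[...,0]-.452)<.08)&(abs(V[...,1]-.152)<.08)
    rect(V,n&(z>69)&(z<80),' cheeks'); b=np.radians(10.5)
    u=(W[...,0]-452)*np.cos(b)+(W[...,1]-152)*np.sin(b);v=-(W[...,0]-452)*np.sin(b)+(W[...,1]-152)*np.cos(b)
    rect(V,(abs(v)<27)&(abs(u)<50)&(z>58)&(z<68.5),' block')
A=cv2.resize(t['frame'][100:250,110:320],(400,286),interpolation=3);B=cv2.resize(s['frame'][100:250,170:380],(400,286),interpolation=3)
cv2.imwrite('pics/fin.png',np.hstack([A,B])[...,::-1])
E
python3 fin.py
```

```text
t 24.0 tcp [ 463.4 -456.8  210.1] yaw_y -80.89 F [-0.7  0.3  0.3] w 0.4mm g 0.0
top rocker [(-66, np.float64(55.9)), (-60, np.float64(55.8)), (-54, np.float64(56.6)), (-48, np.float64(58.9)), (-42, np.float64(59.7)), (-36, np.float64(50.4))]
 guard x/z [ 9. 76.] 175.0
 cheeks 260 c 449.3 151.9 wh 59.3 94.5 a 10.7 z 73.3 mean [449.3 152.5  73.4]
 block 437 c 450.0 151.8 wh 62.4 49.9 a 10.6 z 64.1 mean [450.1 151.5  64. ]
side rocker [(-72, np.float64(52.5)), (-66, np.float64(54.2)), (-60, np.float64(55.4)), (-54, np.float64(56.7)), (-48, np.float64(57.7)), (-42, np.float64(59.1)), (-36, np.float64(59.4))]
 guard x/z [10. 78.] 175.0
 cheeks 98 c 461.5 149.4 wh 45.3 91.4 a 7.7 z 72.5 mean [460.2 146.1  72.2]
 block 62 c 458.6 161.1 wh 44.7 35.4 a 17.1 z 63.8 mean [459.4 159.8  63.9]
```

View pics/fin.png

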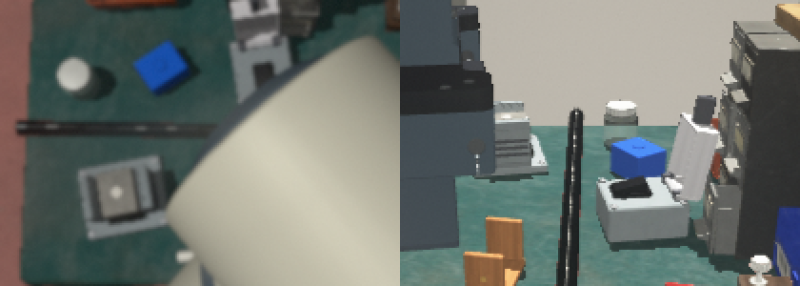

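The final picture shows the block centred between the cheeks at (117,192) left, the guard open at (695,155) right, and the rocker tipped front-down at (632,188). In the measurements the block is within 1 mm of the cheeks' centre and flat at z = 64, and the rocker slopes about +0.2.

```bash
python3 -c "from cell import ctrl;print(ctrl.sign_off())"
```

```text
the job is handed in; nothing more can be done
None
```

I handed the job in at about 24 s: the block is flat on the pad, within 1 mm of centre. The guard fell shut once on the first try; on the second it went right over and now stays open. The rocker's front end is pressed down to its stop.

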